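# Load the marking stand and hold its cam at top lift

### The job

Lift the brass sleeve up and off its rack post and set it down flat over the locating stub of the green marking stand, then let go of it. After that swing the stand's red-handled cam lever up until it stands straight up, where the cam lifts the plate highest, and finish while still holding the lever there (a spring pulls it back). Leave the other sleeves and the other things on the bench where they are.

Things in the scene. Friction and masses are not known exactly. Their poses are not given: they have to be found in the camera images.
- rack: Fixed wooden rack, block 85 x 280 x 20 mm, origin at the centre of its underside on the bench, z up. Three upright steel posts of 18 mm diameter stand on it at y = -95, 0 and +95 mm of its own frame (x = 0), their tips 75 mm above the bench. One sleeve sits round each post, its lower end on the block, 20 mm above the bench. The three sleeves (brass, silver-grey aluminium, black plastic) have equal sizes and are shuffled over the posts.
- brass_mid (a point): Centre, half-way up, of the loose brass sleeve: a plain ring, outer diameter 46 mm, bore 26 mm, 36 mm tall, axis z upright, about 0.36 kg. Its lower end is 18 mm below this point. The way to grip it is across its outer diameter, on the rack with the fingers across the row (along the rack's x), as neighbours stand 95 mm away along the rack's y.
- black_sleeve: Black plastic sleeve of the same size on another post, origin at the centre of its lower end; to be left alone.
- grey_sleeve: Silver-grey aluminium sleeve of the same size on another post, origin at the centre of its lower end; to be left alone.
- stand: Fixed green cam-lift marking stand, base 170 x 150 mm, origin under the plate's centre on the bench, z up, x away from the robot (turned by its yaw), y to the left. A scriber post stands at x = +82 mm, 145 mm tall (from x = 71 mm), with its needle pointing to -x at 135 mm height, tip at x = 33 mm: grip the sleeve with the fingers along the stand's y when setting it down. The plate carries the stub over the origin. The lever is on the -y side.
- seat (a point): Centre of the top face of the stand's lifting steel plate (115 x 80 mm, z up), at the foot of the upright locating stub, 18 mm diameter, 14 mm high with a tapered tip. The sleeve sits here round the stub, lower end on this face, so its centre is then 18 mm above this point. The face is 117 mm above the bench at highest lift and 5 to 12 mm lower at the start.
- pivot (a point): Point on the lever's pivot axis in the plane in which the handle's centre swings, 114 mm to -y of the stand's origin and 65 mm above the bench. The axis is parallel to the stand's y. The point's axes are the stand's.
- handle (a point): Centre of the red barrel handle, 28 mm diameter, 42 mm long, lying along the stand's y on a pin at the end of the lever, 125 mm from pivot; it turns freely on its pin, so it can be pinched from above across its diameter (fingers along the stand's x) and carried round without turning the fingers. The lever itself is a 12 mm round bar 29 mm to +y of this point, just beyond the handle's inner end. The handle's centre moves on a vertical circle about the pivot.
- cam_lever (a joint): Lever angle in rad: 0 = lever straight up, which is the highest lift; negative = leaning to the stand's -x (towards the robot), starting between -1.3 and -0.95; positive = past the top, leaning to +x, where the plate sinks again (range -1.4 to 0.9, no stop or click at 0). Handle = pivot + 125 mm x (sin angle along the stand's x, cos angle up). A return spring and friction need up to about 7 N at the handle to raise it; let go at the top it swings back.
- platen (a joint): Height of the lifting plate in m relative to its highest position: 0 = highest, negative = lower (about -0.016 x (1 - cos(lever angle))).
- screwdriver: Loose screwdriver lying on the bench, origin under its middle. Stays where it is.
- hammer: Loose hammer lying on the bench. Stays where it is.
- oil_bottle: Loose yellow bottle, 56 mm diameter, 150 mm tall, origin at the centre of its base. Stays where it is.
- mug: Loose blue mug, 80 mm diameter, 90 mm tall, origin at the centre of its base. Stays where it is.
- offcut: Loose aluminium bar offcut, 50 x 140 x 30 mm, origin at the centre of its underside. Stays where it is.
There are look-alikes about, which are no part of the job. What is meant by the part that bears brass_mid is not blue, orange or pink, and is the smaller of those in its own colour.

How it is judged:
By the outcome, as a careful person would: the job done as asked, in the order asked, and still so for the second after the job is handed in, while the arm keeps its last pose, push and grip.
It also fails if it takes over 48 s, if anything falls off the work surface, if the arm or the gripper's body presses on something with over 40 N, if the wrist force passes 120 N, or if a joint passes its speed limit or range.

### The arm

A 6-joint arm with a two-finger parallel gripper is mounted at the origin on the work surface. World frame = base frame: x ahead of the robot, y to its left, z up, the work surface at z = 0. Lengths are in m, angles in rad, forces in N, time in s.
With the tool pointing down it reaches from about 0.3 to 0.85 m from the base axis. Payload 5.4 kg.
Tool frame: the origin (TCP) lies at the centre of the arm's flange, where the gripper is bolted on; the fingertips stand 173 mm ahead of it and the grasp point (between the pads) lies 155 mm ahead of it; z points along the fingers, y is the line along which they close (so a half turn about z gives the same grasp; the last joint's range is limited). The gripper opens to 85 mm and grips with 20 to 120 N. Pads are 22 mm wide; open, the fingers measure 114 mm over their backs; the gripper's body (76 mm by 85 mm) begins 54 mm behind the grasp point. The pads swing forward as they close: fully open they stand 13 mm farther back than shut.
Start: joints at [1.101, 0.158, 1.597, -0, 1.386, -0.21], TCP at [0.148, 0.556, 0.405] pointing down, gripper open.
Joint ranges: [-2.91, 2.91], [-0.94, 2.29], [0.18, 2.7], [-1.29, 4.43], [0.17, 2.64], [-3, 3]. Speed limits (rad/s): [2.57, 2.57, 3.14, 3.14, 3.14, 3.14].

### API

Orientations are given as a 3x3 rotation matrix whose columns are the frame's x, y, z axes.
In Python, from station import arm gives the robot as it stands.
- The arm moves only by the shell command python3 -m creep 'ROWS'. ROWS is JSON, a list of rows, each a list of 3 entries, a list of its own where there are three numbers: the closure, from -1 (fully open) to 1 (shut), then the shift along the tool's x, y, z in cm, then the turn about the tool's z in degrees. A call has exactly 8 rows; each row is the pose to reach, as a shift and turn from the pose commanded when the call began, along the tool's axes at that moment; what a row does not reach only later rows make up. A row lasts 1/10 s, in which the tool goes at most 50 mm and 8.59 degrees, less where a joint would pass 70% of its speed; a pose out of reach is approached as far as the arm can. A call with a gripper value outside its range is refused whole. The fingers move at their own pace and stop on an object; the grip force is fixed at half the most. Time passes only in rows, so rows that repeat a pose let the fingers close, or fill a call up. It gives the time, the measured TCP pose, the force, the opening and the grip force at its end, in the units of the state.
- arm.state(): the state, without advancing time (a new reading comes with each control period).
- arm.get_image(name): name is "scene" or "top" or "wrist"; returns a dict with "image" (400x640x3 uint8, red, green, blue), "fx", "fy", "cx", "cy" (pixels), "k1" (the pictures are not rectified: a ray, as slopes to the right and down, at radius r is drawn at 1 + k1 r^2 times it, then the intrinsics apply), "xyz" and "rotation" of the camera in the world. Camera axes: x right, y down, z forward; pixel columns grow to the right and rows downward; lengths in m; the calibration is good to about 2 mm. A picture is of the moment at which its call begins. There is no depth.
- arm.sign_off(): hands the job in; it is judged then, once.
The state is a dict: "time_s": time; "qpos": joint angles; "qvel": joint speeds; "tau": joint torques, N m; "tcp_pos": TCP position; "tcp_rot": TCP orientation; "contact_force": force on the tool from outside, world axes, zero at the start; "wrist_torque": the same for the moment, N m; "width": opening from 0.0 (shut) to 1.0 (fully open); "gripper_force": force on a finger pad.
Only numpy, scipy, OpenCV 4.12 (cv2) and the standard library are available. Lean on these libraries where they do the work, as an engineer would, in place of code of your own. Each camera call takes 0.05 s, during which the arm holds its last target. There are 200 camera calls.

## Working session

There is one attempt and no reset: what is moved stays moved. The work goes in short steps, Python scripts to look and compute and a shell command to move; the robot and the scene stay as the last step left them, time stands still between calls to the robot, and variables do not carry over. Pictures are saved under pics/ and viewed, at most 10 in all, crops included, and the job is handed in when it is done.

```bash
mkdir -p pics; cat > h.py <<'E'
import numpy as np, cv2, json
from station import arm
def snap(n,f):
    d=arm.get_image(n); cv2.imwrite(f'pics/{f}.png',d['image'][:,:,::-1]); np.save(f'pics/{f}.npy',d,allow_pickle=True); return d
def load(f): return np.load(f'pics/{f}.npy',allow_pickle=True).item()
def ray(d,u,v):
    x=np.array([(u-d['cx'])/d['fx'],(v-d['cy'])/d['fy']]); s=x.copy()
    for _ in range(20): s=x/(1+d['k1']*(s@s))
    r=np.array(d['rotation'])@np.array([*s,1]); return np.array(d['xyz']),r/np.linalg.norm(r)
def proj(d,P):
    p=np.array(d['rotation']).T@(np.array(P)-np.array(d['xyz'])); s=p[:2]/p[2]; s=s*(1+d['k1']*(s@s))
    return np.array([d['cx']+d['fx']*s[0],d['cy']+d['fy']*s[1]])
def atz(d,u,v,z):
    o,r=ray(d,u,v); return o+r*(z-o[2])/r[2]
def tri(*obs):
    A=np.zeros((3,3));b=np.zeros(3)
    for d,u,v in obs:
        o,r=ray(d,u,v);M=np.eye(3)-np.outer(r,r);A+=M;b+=M@o
    P=np.linalg.solve(A,b); return P,[np.round(proj(d,P)-[u,v],1) for d,u,v in obs]
E
python3 - <<'E'
from h import *
np.set_printoptions(precision=4,suppress=True)
for n in('scene','top','wrist'):
    d=snap(n,n+'0'); print(n,d['fx'],d['k1'],d['xyz'],np.array(d['rotation']).round(3).tolist())
s=arm.state();print(s)
E
```

```text
scene 404.71989718618255 -0.046587664850512696 [ 1.1607 -0.4221  1.2407] [[0.58, 0.677, -0.454], [0.815, -0.484, 0.319], [-0.004, -0.555, -0.832]]
top 382.94198546382836 0.023869109064754104 [ 0.3613 -0.0012  1.4752] [[-0.013, -0.988, 0.156], [-1.0, 0.013, 0.004], [-0.006, -0.156, -0.988]]
wrist 284.5207214427328 0.009180729036369809 [0.0802 0.5741 0.3732] [[0.257, 0.931, 0.26], [0.966, -0.247, -0.07], [-0.001, 0.27, -0.963]]
{'time_s': 0.15, 'qpos': array([ 1.1009,  0.1589,  1.5979, -0.    ,  1.3862, -0.2101]), 'qvel': array([-0.0007, -0.0026, -0.0021,  0.0001,  0.0006, -0.0007]), 'tau': array([  0.0004, -39.6378, -33.1787,  -0.0002,   0.0054,   0.    ]), 'tcp_pos': array([0.1476, 0.5555, 0.4039]), 'tcp_rot': array([[-0.9664,  0.2569, -0.0007],
       [ 0.2569,  0.9664, -0.0013],
       [ 0.0003, -0.0015, -1.    ]]), 'contact_force': array([ 0.8652, -0.545 , -0.4936]), 'wrist_torque': array([-0.0194,  0.0413, -0.0165]), 'gripper_force': 0.0, 'width': 1.0012256185250727}
```

View pics/scene0.png

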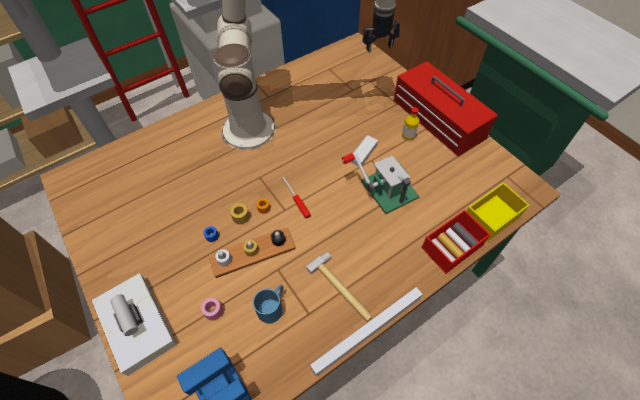

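View pics/top0.png

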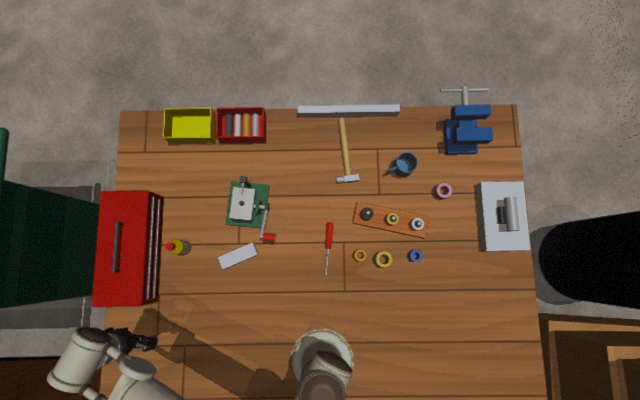

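Two views of the bench. The candidates are:
- A brass ring on the rack's middle post, top (393,219) and scene (250,246).
- A larger loose brass ring, top (384,259) and scene (240,213).
- An orange ring, top (360,256), a blue ring (416,256) and a pink ring (444,190).
- Grey (418,224) and black (367,213) sleeves on the rack.

By the description, brass on the middle post is the one. The stand is at top (245,204), with its red handle at (268,238). I'll check this in an enlarged mosaic.

```bash
python3 - <<'E'
from h import *
a,b=load('scene0')['image'],load('top0')['image']
c=lambda i,x,y,w,h:cv2.resize(i[y:y+h,x:x+w],(400,300),interpolation=cv2.INTER_CUBIC)
m=np.vstack([np.hstack([c(a,200,195,100,75),c(b,345,187,100,75)]),np.hstack([c(a,335,135,100,75),c(b,205,172,100,75)])])
cv2.imwrite('pics/mos.png',m[:,:,::-1])
E
```

```text
(no output)
```

View pics/mos.png

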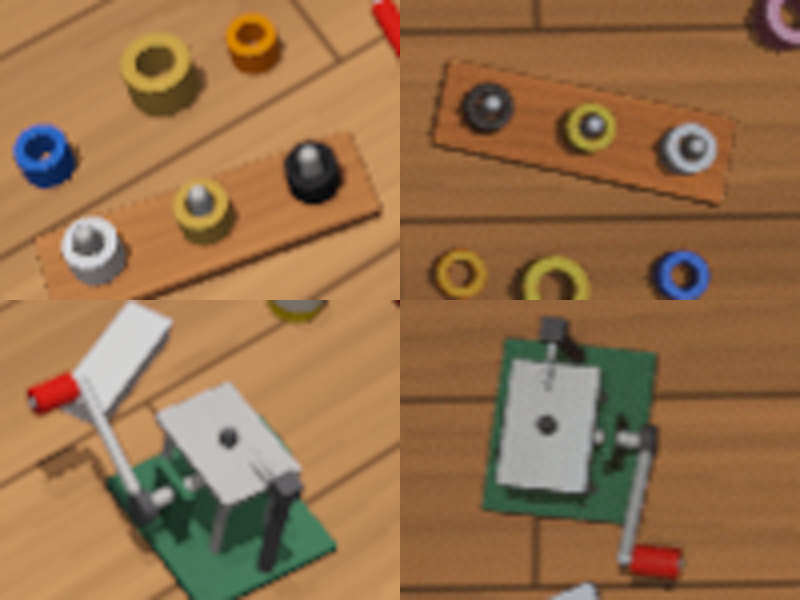

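The mosaic confirms the choice. The rack's brass ring is small, with its post at top (393,219), and a clearly bigger brass ring lies behind. The stand's stub is at top (242,203) and scene (392,169), and the handle is at top (269,237) and scene (348,158).

```bash
python3 - <<'E'
from h import *
np.set_printoptions(precision=4,suppress=True)
s,t=load('scene0'),load('top0')
S=lambda x,y,r:(s,(200 if r==0 else 335)+x/4-.4,(195 if r==0 else 135)+(y-300*r)/4-.4)
T=lambda x,y,r:(t,(345 if r==0 else 205)+(x-400)/4-.4,(187 if r==0 else 172)+(y-300*r)/4-.4)
for n,a,b in [('brass',S(201,198,0),T(590,128,0)),('grey',S(91,240,0),T(689,148,0)),('black',S(312,166,0),T(488,107,0)),('stubtip',S(228,435,1),T(547,425,1)),('handle',S(53,393,1),T(657,562,1)),
 ('pl-a',S(230,383,1),T(497,483,1)),('pl-b',S(157,412,1),T(590,492,1)),('pl-c',S(229,506,1),T(600,370,1)),('pl-d',S(299,470,1),T(512,360,1)),('pivotend',S(145,505,1),T(648,440,1))]:
    print(n,*tri(a,b), 'z.056/.11:',atz(*a,.056 if 'r' in n and n!='stubtip' else .11),atz(*b,.056 if n in('brass','grey','black') else .11))
E
```

```text
brass [ 0.5132 -0.2696  0.0563] [array([ 0.2, -0. ]), array([0.2, 0.1])] z.056/.11: [ 0.5126 -0.2703  0.056 ] [ 0.5136 -0.2689  0.056 ]
grey [ 0.4935 -0.3611  0.0539] [array([ 0.4, -0. ]), array([0.3, 0.1])] z.056/.11: [ 0.4941 -0.3623  0.056 ] [ 0.4938 -0.3595  0.056 ]
black [ 0.5353 -0.1771  0.0457] [array([ 0.3, -0. ]), array([0.2, 0.1])] z.056/.11: [ 0.5685 -0.1911  0.11  ] [ 0.5344 -0.175   0.056 ]
stubtip [0.5718 0.2814 0.1106] [array([ 0.1, -0. ]), array([0.1, 0.1])] z.056/.11: [0.5713 0.2813 0.11  ] [0.5721 0.2818 0.11  ]
handle [0.447  0.1807 0.1166] [array([ 0., -0.]), array([0., 0.])] z.056/.11: [0.4428 0.1842 0.11  ] [0.4475 0.1817 0.11  ]
pl-a [0.5213 0.3281 0.1004] [array([-0.1,  0. ]), array([-0.1, -0. ])] z.056/.11: [0.5268 0.322  0.11  ] [0.5201 0.3256 0.11  ]
pl-b [0.5125 0.2449 0.1085] [array([-0.8,  0.1]), array([-0.7, -0.4])] z.056/.11: [0.5144 0.2467 0.11  ] [0.5108 0.2422 0.11  ]
pl-c [0.6247 0.2376 0.0978] [array([-0.2,  0. ]), array([-0.2, -0.1])] z.056/.11: [0.6307 0.2314 0.11  ] [0.6219 0.2347 0.11  ]
pl-d [0.633  0.3152 0.0999] [array([ 0.6, -0.1]), array([0.5, 0.3])] z.056/.11: [0.6369 0.3066 0.11  ] [0.6322 0.3147 0.11  ]
pivotend [0.564  0.1975 0.0632] [array([-0.1,  0. ]), array([-0.1, -0. ])] z.056/.11: [0.5879 0.1732 0.11  ] [0.5572 0.1907 0.11  ]
```

```bash
cat >> h.py <<'E'
def go(p,ang):
    """shift (cm, tool axes) and turn (deg) to TCP p with tool y at world angle ang (deg, mod 180)"""
    s=arm.state(); R=np.array(s['tcp_rot']); d=R.T@(np.array(p)-s['tcp_pos'])*100
    a=np.degrees(np.arctan2(R[1,1],R[0,1])); t=[(a-ang+180)%360-180]
    print('t',round(s['time_s'],2),'tcp',np.round(s['tcp_pos'],4),'yang',round(a,2),'tilt',np.round(R[:2,2],4),'SHIFT cm',np.round(d,2),'TURN',np.round(t,1),'F',np.round(s['contact_force'],1),'w',round(s['width'],3),'gf',round(s['gripper_force'],1),'q',np.round(s['qpos'],2))
E
python3 -c "
from h import *
go([.513,-.270,.33],-12.8)"
```

```text
t 0.15 tcp [0.1476 0.5555 0.4039] yang 75.12 tilt [-0.0007 -0.0013] SHIFT cm [-56.52 -70.38   7.48] TURN [87.9] F [ 0.9 -0.5 -0.5] w 1.001 gf 0.0 q [ 1.1   0.16  1.6  -0.    1.39 -0.21]
```

```bash
python3 -m creep '[[-1,[-1.5,-2,0],3],[-1,[-4,-5,0],9],[-1,[-7,-9,0],16],[-1,[-10,-12.5,0],24],[-1,[-13,-16.5,0],32],[-1,[-16,-20,0],40],[-1,[-19,-24,0],47],[-1,[-22,-27.5,0],53]]'
python3 -c "
from h import *
go([.513,-.270,.33],-12.8)"
```

```text
time_s: 0.95
tcp_pos: [0.2897, 0.2316, 0.4045]
tcp_rot: [[-0.373, 0.928, 0.0], [0.928, 0.373, -0.0], [-0.0, 0.0, -1.0]]
contact_force: [2.3, 0.4, 0.3]
width: 1.0
gripper_force: 0.0
t 0.95 tcp [0.2897 0.2316 0.4045] yang 21.88 tilt [ 0.0003 -0.0001] SHIFT cm [-54.86   2.04   7.46] TURN [34.7] F [2.3 0.4 0.3] w 1.0 gf 0.0 q [ 0.35 -0.42  2.12 -0.    1.44 -0.04]
```

```bash
python3 -m creep '[[-1,[-4.8,0,0],5],[-1,[-9.7,0.4,0.5],10],[-1,[-14.6,0.5,1],15],[-1,[-19.5,0.7,1.5],20],[-1,[-24.4,0.9,2],25],[-1,[-29.3,1.1,2.5],30],[-1,[-34.2,1.3,3],33],[-1,[-39,1.4,4],34.7]]' >/dev/null
python3 -m creep '[[-1,[-4,0.2,0.7],0],[-1,[-7.5,0.3,1.5],0],[-1,[-10,0.4,2],0],[-1,[-10,0.4,2],0],[-1,[-10,0.4,2],0],[-1,[-10,0.4,2],0],[-1,[-10,0.4,2],0],[-1,[-10,0.4,2],0]]'
python3 -c "
from h import *
snap('wrist','w1')
go([.513,-.270,.33],-12.8)"
```

```text
time_s: 2.55
tcp_pos: [0.4318, -0.2203, 0.345]
tcp_rot: [[0.217, 0.976, 0.0], [0.976, -0.217, -0.0], [-0.0, 0.0, -1.0]]
contact_force: [-0.1, -1.0, 0.3]
width: 1.001
gripper_force: 0.0
t 2.6 tcp [ 0.4318 -0.2204  0.3449] yang -12.52 tilt [ 0.0003 -0.0002] SHIFT cm [-3.08  9.    1.49] TURN [0.3] F [-0.2  0.2 -0.7] w 0.998 gf 0.0 q [-0.72 -0.02  1.91  0.    1.25 -0.5 ]
```

View pics/w1.png

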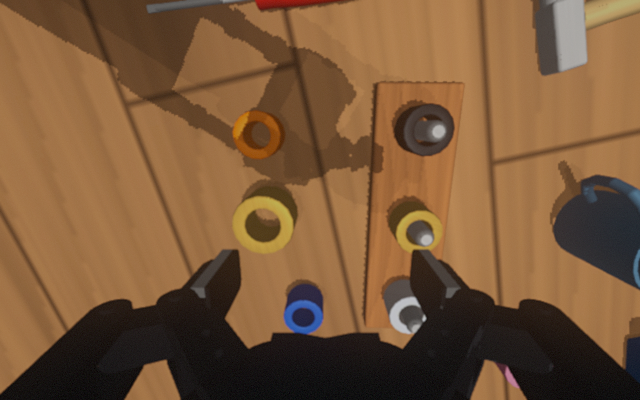

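The wrist view shows the brass sleeve on the middle post at about (418,230), black at (425,130) and grey at (405,307), all on the rack. The larger brass ring is at (263,223). I'll move over the sleeve and measure again.

```bash
python3 -m creep '[[-1,[-0.7,2,0],0],[-1,[-1.7,5,0],0],[-1,[-2.7,8,0],0],[-1,[-3.1,9,0],0],[-1,[-3.1,9,0],0],[-1,[-3.1,9,0],0],[-1,[-3.1,9,0],0],[-1,[-3.1,9,0],0]]' >/dev/null
python3 - <<'E'
from h import *
np.set_printoptions(precision=4,suppress=True)
d=snap('wrist','w2'); w1=load('w1'); go([.513,-.270,.2],-12.8)
print('w1 ring',atz(w1,418,230,.056), 'pred w2 px',proj(d,[.513,-.27,.056]),'tip',proj(d,[.513,-.27,.075]))
i=d['image']; big=cv2.resize(i[60:400,140:500],None,fx=1.7,fy=1.7); cv2.imwrite('pics/w2b.png',big[:,:,::-1])
E
```

```text
t 3.45 tcp [ 0.5123 -0.2706  0.3448] yang -12.58 tilt [-0.  0.] SHIFT cm [ 0.07  0.06 14.48] TURN [0.2] F [-0.3  0.1  0.5] w 1.0 gf 0.0 q [-0.69  0.22  1.65 -0.    1.27 -0.47]
w1 ring [ 0.5119 -0.2682  0.056 ] pred w2 px [327.3512 200.1072] tip [327.514  205.6845]
```

View pics/w2b.png

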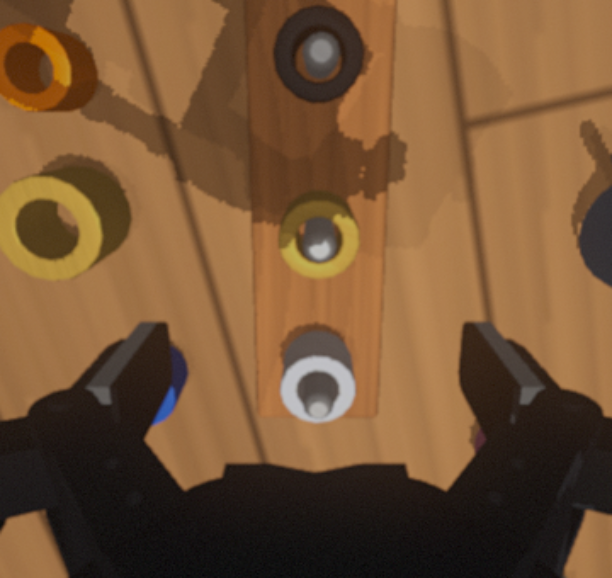

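The ring's top face is at crop (319,238), i.e. full-frame (327.6,200), and the prediction was (327.4,200.1). The fix is good, so I'll descend and grip.

```bash
python3 -m creep '[[-1,[0.07,0.06,2],0.2],[-1,[0.07,0.06,5],0.2],[-1,[0.07,0.06,8.5],0.2],[-1,[0.07,0.06,11.5],0.2],[-1,[0.07,0.06,13.5],0.2],[-1,[0.07,0.06,14.4],0.2],[-1,[0.07,0.06,14.4],0.2],[0,[0.07,0.06,14.4],0.2]]'
python3 -m creep '[[1,[0,0,0],0],[1,[0,0,0],0],[1,[0,0,0],0],[1,[0,0,0],0],[1,[0,0,0],0],[1,[0,0,0],0],[1,[0,0,0],0],[1,[0,0,0],0]]'
```

```text
time_s: 4.25
tcp_pos: [0.5139, -0.2708, 0.202]
tcp_rot: [[0.221, 0.975, 0.002], [0.975, -0.221, -0.001], [-0.001, 0.002, -1.0]]
contact_force: [0.1, 1.3, -0.1]
width: 0.856
gripper_force: 0.0
time_s: 5.05
tcp_pos: [0.5141, -0.2709, 0.2025]
tcp_rot: [[0.221, 0.975, 0.002], [0.975, -0.221, -0.002], [-0.001, 0.002, -1.0]]
contact_force: [-1.0, 1.4, 6.0]
width: 0.511
gripper_force: 62.0
```

```bash
python3 -m creep '[[1,[0,0,-1],0],[1,[0,0,-3.5],0],[1,[0,0,-7],0],[1,[0,0,-11],0],[1,[0,0,-15],0],[1,[0,0,-18],0],[1,[0,0,-19.5],0],[1,[0,0,-19.5],0]]'
python3 -c "
from h import *
go([.572,.2814,.40],84)"
```

```text
time_s: 5.85
tcp_pos: [0.5137, -0.2706, 0.3981]
tcp_rot: [[0.221, 0.975, 0.003], [0.975, -0.221, -0.003], [-0.002, 0.004, -1.0]]
contact_force: [0.5, -0.3, -3.9]
width: 0.516
gripper_force: 62.0
t 5.85 tcp [ 0.5137 -0.2706  0.3981] yang -12.78 tilt [ 0.0034 -0.0028] SHIFT cm [55.12 -6.53 -0.33] TURN [-96.8] F [ 0.5 -0.3 -3.9] w 0.516 gf 62.0 q [-0.69  0.18  1.59 -0.    1.37 -0.47]
```

```bash
python3 -m creep '[[1,[2,-0.2,0],-4],[1,[6,-0.7,0],-11],[1,[10.5,-1.2,0],-19],[1,[15,-1.8,0],-27],[1,[19.5,-2.3,0],-35],[1,[24,-2.9,0],-43],[1,[28.5,-3.4,0],-51],[1,[33,-3.9,0],-59]]' >/dev/null
python3 -c "
from h import *
go([.572,.2814,.40],84)"
```

```text
t 6.65 tcp [0.5476 0.0619 0.3928] yang 46.54 tilt [-0.0047  0.0005] SHIFT cm [13.33 17.61 -0.73] TURN [-37.5] F [ 0.4  0.6 -3. ] w 0.513 gf 62.0 q [-0.11  0.11  1.68 -0.    1.36 -0.92]
```

```bash
python3 -m creep '[[1,[2.7,3.5,0],-8],[1,[5.4,7.2,0],-16],[1,[8,10.8,0],-24],[1,[10.5,14,0],-31],[1,[12.5,16.5,0],-36],[1,[13.3,17.6,0],-37.5],[1,[13.3,17.6,0],-37.5],[1,[13.3,17.6,0],-37.5]]' >/dev/null
python3 - <<'E'
from h import *
d=snap('wrist','w3'); go([.572,.2814,.312],84)
for P in ([.572,.2814,.122],[.572,.2814,.108],[.447,.1807,.1166]): print(proj(d,P).round(1))
cv2.imwrite('pics/w3b.png',cv2.resize(d['image'],(800,500))[:,:,::-1])
E
```

```text
t 7.5 tcp [0.5742 0.2778 0.3945] yang 83.6 tilt [-0.0019 -0.0013] SHIFT cm [0.24 0.34 8.25] TURN [-0.4] F [ 0.1 -0.7 -2.3] w 0.516 gf 62.0 q [ 0.26  0.33  1.42 -0.    1.4  -1.2 ]
[327.7 204.2]
[327.6 200.2]
[183.9  64.6]
```

View pics/w3b.png

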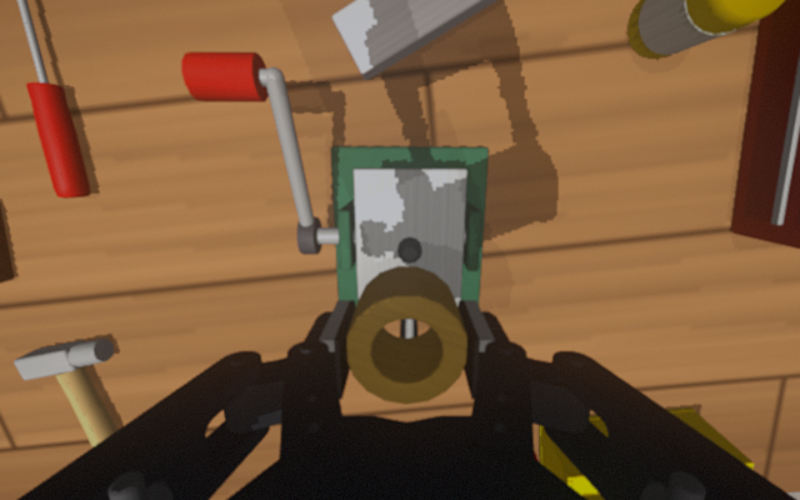

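The wrist view shows the sleeve held between the pads with its top face at about (326,279), the stub at (327,200), and the lever with the red handle at (180,61). I'll measure the stub blob and the held ring more accurately.

```bash
python3 - <<'E'
from h import *
d=load('w3'); i=d['image'].astype(int); s=arm.state()
g=i.max(2)[185:215,310:345]
print('\n'.join(''.join('%4d'%v for v in r) for r in g[:,4:34]))
th=np.linspace(0,2*np.pi,40)
def circ(c,r): 
    p=np.array([proj(d,[c[0]+r*np.cos(t),c[1]+r*np.sin(t),c[2]]) for t in th]); return p.min(0).round(1),p.max(0).round(1)
print('base',circ([.572,.2814,.108],.009),'tip',circ([.572,.2814,.122],.006))
T=np.array(s['tcp_pos']);R=np.array(s['tcp_rot'])
for h in(.1465,.1825): print('ring',circ(T+R@[0,0,h],.023),circ(T+R@[0,0,h],.013))
E
```

```text
129 125 124 124 124 124 123 124 123 124 123 123 123 125 125 123 124 118 119 120 121 123 124 123 123 122 121 120 120 123
 125 126 124 122 122 122 122 123 125 122 122 121 124 124 125 124 122 120 121 120 122 127 125 123 122 122 122 120 123 123
 126 123 124 122 123 121 122 123 124 125 122 122 123 125 125 124 122 121 120 120 123 124 124 121 123 122 121 121 121 122
 125 126 124 122 122 121 123 123 125 124 124 122 122 122 122 123 122 121 122 121 122 123 124 123 122 121 122 121 121 121
 126 123 123 122 123 122 122 123 124 122 119 112 104 102 100 106 114 119 118 120 123 124 124 124 122 121 120 119 121 120
 124 125 123 122 121 121 122 122 114 101  92  84  76  68  66  75  86  94 102 113 122 123 123 123 122 123 121 119 121 121
 127 125 122 125 121 122 121 113  93  71  62  57  56  51  50  56  58  63  74  91 111 123 125 125 123 121 122 120 120 122
 126 125 124 121 122 121 112  90  70  53  52  51  52  55  54  52  53  51  55  69  90 112 122 123 122 121 118 119 120 120
 125 125 122 123 121 111  87  65  55  53  57  54  56  54  54  56  51  53  52  52  64  89 106 115 115 113 113 111 118 121
 124 123 123
[... 2129 characters left out ...]
 107 110 109 106 105 105 105 103 105
 176 174 170 162 151 148 150 152 153 150 141 130 118 106 101 100 100 100  99 104 105 106 108 108 107 106 105 106 105 106
 166 154 144 127 112 108 108 110 111 110 112 114 105  89  86  86  83  83  86  86  93  97 104 105 103 105 104 105 108 105
 131 112  99  86  78  75  77  76  76  78  78  83  80  76  75  74  76  73  74  75  76  84  89  91  97 101 104 106 105 105
base (array([317.9, 190.7]), array([337.3, 209.4])) tip (array([320.9, 197.6]), array([334.5, 210.7]))
ring (array([271.8, 236.4]), array([372.5, 326.2])) (array([293.7, 257.4]), array([350.6, 308. ]))
ring (array([283. , 211.9]), array([362.5, 285.1])) (array([300.3, 228.7]), array([345.2, 270.1]))
```

```bash
python3 -m creep '[[1,[0.25,0.23,0.5],-0.4],[1,[0.25,0.23,2],-0.4],[1,[0.25,0.23,4],-0.4],[1,[0.25,0.23,6],-0.4],[1,[0.25,0.23,7.5],-0.4],[1,[0.25,0.23,8.2],-0.4],[1,[0.25,0.23,8.2],-0.4],[1,[0.25,0.23,8.2],-0.4]]' 
python3 -c "
from h import *
go([.5718,.2803,.2905],84)"
```

```text
time_s: 8.3
tcp_pos: [0.5723, 0.2817, 0.3145]
tcp_rot: [[-0.995, 0.103, 0.001], [0.103, 0.995, 0.0], [-0.001, 0.0, -1.0]]
contact_force: [-0.1, 0.1, -2.7]
width: 0.51
gripper_force: 62.0
t 8.3 tcp [0.5723 0.2817 0.3145] yang 84.11 tilt [0.0013 0.0003] SHIFT cm [ 0.04 -0.14  2.4 ] TURN [0.1] F [-0.1  0.1 -2.7] w 0.51 gf 62.0 q [ 0.27  0.39  1.49 -0.    1.25 -1.2 ]
```

```bash
python3 -m creep '[[1,[0.04,-0.1,0.4],0],[1,[0.04,-0.1,0.8],0],[1,[0.04,-0.1,1.2],0],[1,[0.04,-0.1,1.6],0],[1,[0.04,-0.1,1.9],0],[1,[0.04,-0.1,2.1],0],[1,[0.04,-0.1,2.2],0],[1,[0.04,-0.1,2.2],0]]' 
python3 -c "
from h import *
go([.5718,.2803,.2905],84)"
```

```text
time_s: 9.1
tcp_pos: [0.5714, 0.2807, 0.2916]
tcp_rot: [[-0.995, 0.102, -0.0], [0.102, 0.995, -0.0], [0.0, -0.0, -1.0]]
contact_force: [0.5, -0.1, -2.1]
width: 0.515
gripper_force: 62.0
t 9.1 tcp [0.5714 0.2807 0.2916] yang 84.12 tilt [-0.0002 -0.0001] SHIFT cm [-0.04 -0.04  0.11] TURN [0.1] F [ 0.5 -0.1 -2.1] w 0.515 gf 62.0 q [ 0.27  0.42  1.51 -0.    1.21 -1.2 ]
```

```bash
python3 -m creep '[[1,[0,0,0.05],0],[1,[0,0,0.1],0],[1,[0,0,0.15],0],[1,[0,0,0.2],0],[1,[0,0,0.2],0],[1,[0,0,0.2],0],[1,[0,0,0.2],0],[1,[0,0,0.2],0]]'
```

```text
time_s: 9.9
tcp_pos: [0.5715, 0.2808, 0.2904]
tcp_rot: [[-0.995, 0.102, 0.0], [0.102, 0.995, 0.0], [-0.0, 0.0, -1.0]]
contact_force: [-4.3, -1.5, 5.2]
width: 0.515
gripper_force: 62.8
```

```bash
python3 -m creep '[[0.5,[0,0,-0.1],0],[0,[0,0,-0.1],0],[-0.5,[0,0,-0.1],0],[-1,[0,0,-0.1],0],[-1,[0,0,-0.1],0],[-1,[0,0,-1],0],[-1,[0,0,-3],0],[-1,[0,0,-6],0]]'
python3 -m creep '[[-1,[0,0,-3],0],[-1,[0,0,-5],0],[-1,[0,0,-6],0],[-1,[0,0,-6],0],[-1,[0,0,-6],0],[-1,[0,0,-6],0],[-1,[0,0,-6],0],[-1,[0,0,-6],0]]'
python3 - <<'E'
from h import *
d=snap('wrist','w4'); go([.447,.1807,.40],-6)
for P in ([.5718,.2808,.144],[.447,.1807,.1166]): print(proj(d,P).round(1))
cv2.imwrite('pics/w4b.png',cv2.resize(d['image'],(800,500))[:,:,::-1])
E
```

```text
time_s: 10.7
tcp_pos: [0.5709, 0.2806, 0.349]
tcp_rot: [[-0.995, 0.103, -0.004], [0.103, 0.995, -0.001], [0.003, -0.001, -1.0]]
contact_force: [1.7, 0.1, -0.4]
width: 1.0
gripper_force: 0.0
time_s: 11.5
tcp_pos: [0.5713, 0.2807, 0.4087]
tcp_rot: [[-0.995, 0.103, -0.002], [0.103, 0.995, -0.0], [0.001, -0.001, -1.0]]
contact_force: [0.4, 0.3, 0.8]
width: 1.0
gripper_force: 0.0
t 11.55 tcp [0.5714 0.2807 0.409 ] yang 84.11 tilt [-0.0012 -0.0003] SHIFT cm [ 11.35 -11.22   0.91] TURN [90.1] F [-0.4  0.2 -0.2] w 1.0 gf 0.0 q [ 0.27  0.31  1.41 -0.    1.42 -1.2 ]
[324.2 209.4]
[190.5  70.4]
```

View pics/w4b.png

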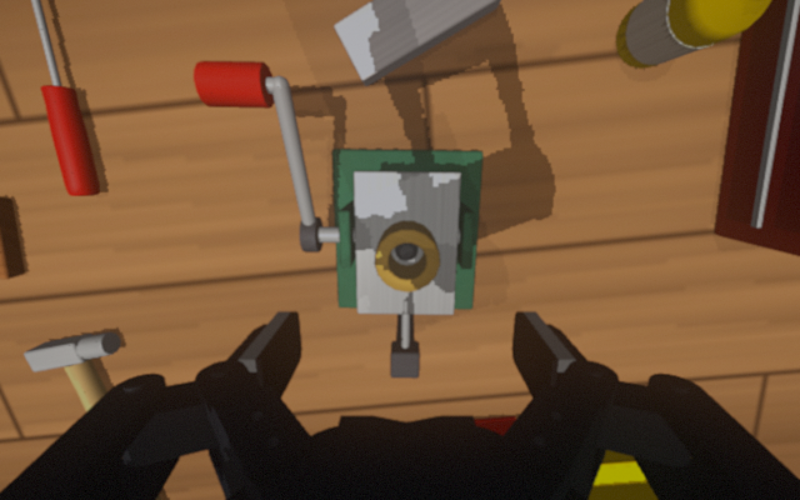

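The sleeve sits flat round the stub at about (325,204) and is released. The handle is at (186,67). I'll refine the handle position and the stand yaw.

```bash
python3 - <<'E'
from h import *
np.set_printoptions(precision=4,suppress=True)
for n in('w3','w4'):
    d=load(n);i=d['image'].astype(int)
    m=((i[:,:,0]>110)&(i[:,:,1]<60)&(i[:,:,2]<60)).astype(np.uint8); m[:, :110]=0; m[130:]=0; m[:,240:]=0
    r=cv2.minAreaRect(np.argwhere(m)[:,::-1].astype(np.float32)); print(n,r)
    for z in(.112,.118,.124): print(atz(d,*r[0],z))
for y in(-5,-6,-7):
  for a in(-1.1,-1.15):
    c,s=np.cos(np.radians(y)),np.sin(np.radians(y)); v=np.array([.125*np.sin(a),-.114]); print(y,a,.5716+c*v[0]-s*v[1],.2806+s*v[0]+c*v[1],.065+.125*np.cos(a))
d=load('w4');print([atz(d,u/1.25-.4*.2,v/1.25,.107) for u,v in((354,172),(461,172),(358,314),(455,314))])
E
```

```text
w3 ((177.0, 61.0), (62.0, 38.0), 0.0)
[0.4428 0.1739 0.112 ]
[0.4443 0.1766 0.118 ]
[0.4457 0.1793 0.124 ]
w4 ((184.0, 67.0), (36.0, 56.0), 90.0)
[0.4429 0.1739 0.112 ]
[0.4442 0.1765 0.118 ]
[0.4456 0.1791 0.124 ]
-5 -1.1 0.45068723945257405 0.17674303434358274 0.12169951517819716
-5 -1.15 0.44800292058965924 0.1769778818133766 0.11606093011051968
-6 -1.1 0.4488931010756807 0.1788690709030224 0.12169951517819716
-6 -1.15 0.44621328970102414 0.17915073042821195 0.11606093011051968
-7 -1.1 0.4471363404088882 0.18102609568895456 0.12169951517819716
-7 -1.15 0.4444618528189945 0.18135448147331995 0.11606093011051968
[array([0.5097, 0.2488, 0.107 ]), array([0.5178, 0.3279, 0.107 ]), array([0.6238, 0.2358, 0.107 ]), array([0.6321, 0.3159, 0.107 ])]
```

```bash
python3 -m creep '[[-1,[1,-1,0],8],[-1,[3,-3,0],16],[-1,[5,-5,0],24],[-1,[7,-7,0],32],[-1,[9,-9,0],40],[-1,[10.5,-10.5,0],48],[-1,[11.5,-11.5,0],56],[-1,[11.5,-11.8,0],64]]' >/dev/null
python3 -c "
from h import *
go([.4456,.1745,.32],-6)"
```

```text
t 12.35 tcp [0.4439 0.1745 0.4096] yang 19.76 tilt [-0.0003 -0.0002] SHIFT cm [-0.06  0.16  8.96] TURN [25.8] F [-0.   0.7  0.1] w 0.998 gf 0.0 q [ 0.12 -0.11  1.86 -0.    1.39 -0.22]
```

```bash
python3 -m creep '[[-1,[0,0.16,0.5],8],[-1,[0,0.16,2],16],[-1,[0,0.16,4],24],[-1,[0,0.16,6],25.8],[-1,[0,0.16,6.5],25.8],[-1,[0,0.16,6.5],25.8],[-1,[0,0.16,6.5],25.8],[-1,[0,0.16,6.5],25.8]]' >/dev/null
python3 - <<'E'
from h import *
d=snap('wrist','w5'); go([.4456,.1745,.272],-6)
for P in ([.446,.1785,.117],): print(proj(d,P).round(1))
cv2.imwrite('pics/w5b.png',cv2.resize(d['image'],(800,500))[:,:,::-1])
E
```

```text
t 13.2 tcp [0.4469 0.1758 0.3459] yang -5.67 tilt [0.0021 0.0002] SHIFT cm [-0.14 -0.13  7.39] TURN [0.3] F [ 0.   0.1 -0.4] w 0.999 gf 0.0 q [ 0.12 -0.04  1.92 -0.    1.25  0.22]
[324.5 218.7]
```

View pics/w5b.png

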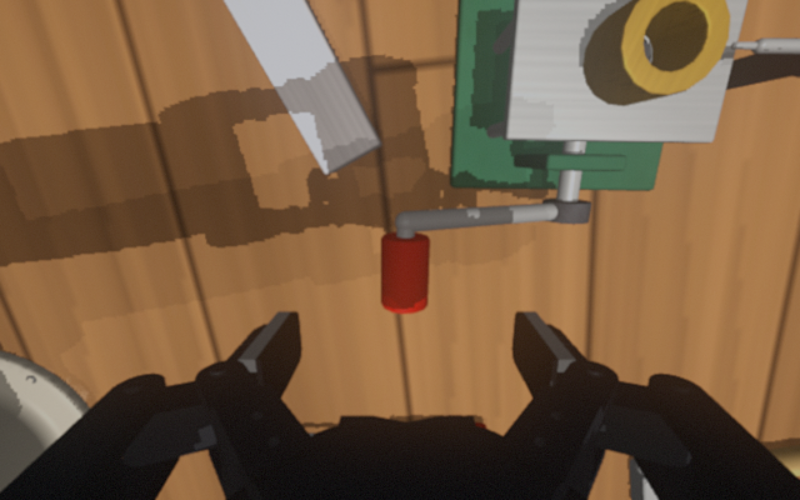

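The handle is centred at (324,218), as predicted, and nothing is in the fingers' way. I'll descend and pinch it.

```bash
python3 -m creep '[[-1,[-0.1,-0.13,1],0.3],[-1,[-0.1,-0.13,3],0.3],[-1,[-0.1,-0.13,5],0.3],[-1,[-0.1,-0.13,6.5],0.3],[-1,[-0.1,-0.13,7.2],0.3],[-1,[-0.1,-0.13,7.2],0.3],[-1,[-0.1,-0.13,7.2],0.3],[0,[-0.1,-0.13,7.2],0.3]]'
python3 -m creep '[[0.4,[0,0,0],0],[1,[0,0,0],0],[1,[0,0,0],0],[1,[0,0,0],0],[1,[0,0,0],0],[1,[0,0,0],0],[1,[0,0,0],0],[1,[0,0,0],0]]'
python3 -c "
from h import *
go([.446,.1745,.272],-6)"
```

```text
time_s: 14.0
tcp_pos: [0.4456, 0.1749, 0.2737]
tcp_rot: [[0.104, 0.995, 0.002], [0.995, -0.104, 0.0], [0.0, 0.002, -1.0]]
contact_force: [-0.4, -1.0, 0.8]
width: 0.86
gripper_force: 0.0
time_s: 14.8
tcp_pos: [0.4453, 0.1748, 0.2729]
tcp_rot: [[0.104, 0.995, 0.001], [0.995, -0.104, 0.0], [0.0, 0.001, -1.0]]
contact_force: [0.6, -0.1, 1.3]
width: 0.309
gripper_force: 58.8
t 14.8 tcp [0.4453 0.1748 0.2729] yang -5.99 tilt [0.0009 0.0001] SHIFT cm [-0.02  0.07  0.09] TURN [0.] F [ 0.6 -0.1  1.3] w 0.309 gf 58.8 q [ 0.12  0.06  1.98 -0.    1.1   0.23]
```

```bash
python3 -m creep '[[1,[0,0.32,-0.68],0],[1,[0,0.95,-1.77],0],[1,[0,1.67,-2.78],0],[1,[0,2.5,-3.72],0],[1,[0,3.41,-4.57],0],[1,[0,4.4,-5.33],0],[1,[0,5.47,-5.98],0],[1,[0,5.47,-5.98],0]]'
python3 - <<'E'
from h import *
go([.5597-.0008,.1672+.0076,.348],-6)
E
```

```text
time_s: 15.6
tcp_pos: [0.4997, 0.1687, 0.3305]
tcp_rot: [[0.105, 0.994, -0.002], [0.994, -0.105, -0.0], [-0.001, -0.002, -1.0]]
contact_force: [5.3, -0.1, -10.4]
width: 0.312
gripper_force: 60.5
t 15.6 tcp [0.4997 0.1687 0.3305] yang -6.02 tilt [-0.0022 -0.0004] SHIFT cm [ 1.22  5.82 -1.77] TURN [-0.] F [  5.3  -0.1 -10.4] w 0.312 gf 60.5 q [ 0.1   0.11  1.81 -0.    1.23  0.2 ]
```

```bash
python3 -m creep '[[1,[0,0.98,-0.24],0],[1,[0,2.16,-0.67],0],[1,[0,3.37,-0.98],0],[1,[0,4.6,-1.17],0],[1,[0,5.22,-1.21],0],[1,[0,5.85,-1.23],0],[1,[0,5.85,-1.23],0],[1,[0,5.85,-1.23],0]]'
python3 - <<'E'
from h import *
go([.558,.163,.345],-6)
w=snap('wrist','w6');t=snap('top','t6');s=snap('scene','s6')
c=lambda i,x,y,w,h:cv2.resize(i[y:y+h,x:x+w],(400,300),interpolation=cv2.INTER_CUBIC)
m=np.vstack([np.hstack([c(s['image'],335,120,100,75),c(t['image'],205,172,100,75)]),np.hstack([c(w['image'],0,0,640,400),c(s['image'],315,100,140,105)])])
cv2.imwrite('pics/m6.png',m[:,:,::-1])
E
```

```text
time_s: 16.4
tcp_pos: [0.5575, 0.1623, 0.3449]
tcp_rot: [[0.104, 0.995, -0.003], [0.995, -0.104, -0.002], [-0.002, -0.003, -1.0]]
contact_force: [-3.1, -3.6, 1.9]
width: 0.305
gripper_force: 62.0
t 16.4 tcp [0.5575 0.1623 0.3449] yang -5.98 tilt [-0.0029 -0.0022] SHIFT cm [ 0.07  0.04 -0.01] TURN [0.] F [-3.1 -3.6  1.9] w 0.305 gf 62.0 q [ 0.08  0.22  1.64 -0.    1.28  0.18]
```

View pics/m6.png

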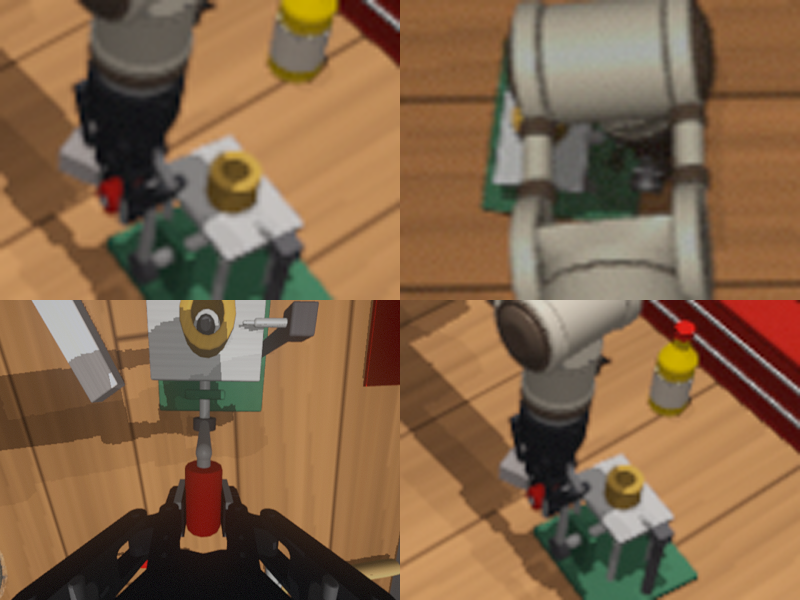

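The mosaic shows the handle pinched, the lever upright and the sleeve seated on the raised plate. The wrist picture has the axle, hub and handle nearly in line at about column 325. I'll check the lever's vertical numerically.

```bash
python3 - <<'E'
from h import *
d=load('w6');i=d['image'].astype(int)
print(np.array(d['cx']),d['cy'],np.round(d['xyz'],4))
ex=np.array([np.cos(np.radians(-6)),np.sin(np.radians(-6))])
# expected pixel rows of axle points at z=.065 / handle at .19
ey=np.array([-ex[1],ex[0]]); O=np.array([.5716,.2806])
for l in(-.085,-.075,-.06): print('axle',l,proj(d,[*(O+ey*l),.065]).round(1))
print('handle',proj(d,[*(O-ey*.114),.19]).round(1))
for r in(108,112,116,168,172): print(r,' '.join(map(str,i[r,305:348].sum(1)//3)))
for r in range(222,300,8):
    c=np.where((i[r,:,0]>90)&(i[r,:,1]<50))[0]; c=c[(c>290)&(c<360)]; print(r,c.min() if len(c) else 0,c.max() if len(c) else 0)
E
```

```text
325.0652351755256 203.89037041560331 [0.5634 0.2314 0.3142]
axle -0.085 [329.3 165.3]
axle -0.075 [329.3 153.7]
axle -0.06 [329.4 135.9]
handle [332.1 262.2]
108 60 56 58 60 57 55 60 57 57 58 57 56 59 59 66 76 83 85 87 89 90 92 97 99 97 94 90 89 87 86 77 69 63 64 61 64 64 61 62 64 73 78 81
112 55 55 54 53 52 54 53 55 56 50 53 53 54 56 65 81 87 91 95 95 98 101 107 110 107 102 98 98 95 91 82 69 60 56 56 56 58 58 59 58 58 58 57
116 54 53 53 54 52 54 54 55 54 53 54 53 55 54 67 80 85 93 93 95 98 102 109 110 107 103 100 98 96 91 83 64 60 56 56 57 57 56 58 58 60 56 60
168 70 74 70 63 53 47 48 51 50 55 57 52 54 52 60 65 66 66 68 66 68 67 69 70 69 68 68 71 70 62 54 53 51 50 53 50 49 49 42 58 93 116 118
172 72 71 72 68 61 53 49 50 51 52 52 54 54 59 63 66 68 68 68 68 67 67 68 69 70 69 68 69 68 65 56 54 50 47 48 48 46 45 47 70 101 118 121
222 297 353
230 298 354
238 296 354
246 298 354
254 298 352
262 298 352
270 298 352
278 299 352
286 299 351
294 299 351
```

Three estimates put the lever at about -0.005, -0.015 and -0.017 rad, so I'll nudge it 1.2 mm forward and hold.

```bash
python3 -m creep '[[1,[0,0.06,0],0],[1,[0,0.12,0],0],[1,[0,0.12,0],0],[1,[0,0.12,0],0],[1,[0,0.12,0],0],[1,[0,0.12,0],0],[1,[0,0.12,0],0],[1,[0,0.12,0],0]]'
python3 - <<'E'
from h import *
go([.5593,.163,.345],-6)
print(arm.sign_off())
E
```

```text
time_s: 17.35
tcp_pos: [0.5582, 0.1623, 0.3449]
tcp_rot: [[0.104, 0.995, -0.005], [0.995, -0.104, -0.002], [-0.003, -0.004, -1.0]]
contact_force: [-5.9, -4.4, 3.7]
width: 0.307
gripper_force: 62.1
t 17.35 tcp [0.5582 0.1623 0.3449] yang -5.97 tilt [-0.0046 -0.0022] SHIFT cm [ 0.08  0.1  -0.01] TURN [0.] F [-5.9 -4.4  3.7] w 0.307 gf 62.1 q [ 0.08  0.23  1.64 -0.    1.28  0.18]
the job is handed in; nothing more can be done
None
```

The brass sleeve sits flat over the stand's stub and is released, and the arm is holding the cam lever upright (within about 0.01 rad by my estimate); I handed the job in at 17.35 s, with no verdict returned.

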